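# Secure a tall solvent bottle in its bench stand

## Robot

A 6-joint arm with a two-finger parallel gripper is mounted at the origin on the work surface. World frame = base frame: x ahead of the robot, y to its left, z up, the work surface at z = 0. Lengths are in mm, angles in rad, forces in N, time in s.
With the tool pointing down it reaches from about 300 to 1000 mm from the base axis. Payload 5.1 kg.
Tool frame: the origin (TCP) lies at the very end of the fingers, on their centre line; the grasp point (between the pads) lies 19 mm behind it; z points along the fingers, y is the line along which they close (so a half turn about z gives the same grasp; the last joint's range is limited). The gripper opens to 95 mm and grips with 3 to 60 N. Pads are 20 mm wide; open, the fingers measure 119 mm over their backs; the gripper's body (75 mm by 180 mm) begins 59 mm behind the grasp point.
Start: joints at [-1.334, 0.124, 1.65, -0, 1.367, -0.083], TCP at [204.312, -617.042, 214.656] pointing down, gripper open.
Joint ranges: [-2.61, 2.61], [-1.02, 2.33], [0.03, 2.71], [-1.35, 4.49], [0.32, 2.68], [-2.91, 2.91]. Speed limits (rad/s): [2.57, 2.57, 3.14, 3.14, 3.14, 3.14].

## Interface

Orientations are given as a unit quaternion [x, y, z, w].
In Python, from bench import * gives the robot as it stands.
- The arm moves only by the tool arm_command, never from a script. Its argument "series" is a list of rows, each an object with "delta_pos": the shift along the tool's x, y, z in m, a list of three; "turn": the turn, a rotation vector about the tool's x, y, z in rad, a list of three; "claw": the gripper command: -1 is fully open, 1 is shut, values between are in proportion. A call has 1 to 8 rows; each row is the pose to reach, as a shift and turn from the pose commanded when the call began, along the tool's axes at that moment; what a row does not reach only later rows make up. A row lasts 1/12 s, in which the tool goes at most 41.7 mm and 7.16 degrees, less where a joint would pass 70% of its speed; a pose out of reach is approached as far as the arm can. A call with a gripper value outside its range is refused whole. The fingers move at their own pace and stop on an object; "force" is the grip in N (left out, the last holds). Time passes only in rows, so rows that repeat a pose let the fingers close. It gives the time, the measured TCP pose, the force, the opening and the grip force at its end, in the units of the state.
- read_state(): the state, without advancing time (a new reading comes with each control period).
- get_image(name): name is "scene" or "side" or "wrist"; returns (picture, depth): 480x640x3 uint8, red, green, blue; 480x640 float32, mm along the optical axis (not along the pixel's ray), 0 where there is no reading.
- get_calibration(name): a dict with "fx", "fy", "cx", "cy" (pixels), "R" (3x3) and "t" (3): a world point X has camera coordinates R X + t. Camera axes: x right, y down, z forward; pixel columns grow to the right and rows downward; lengths in mm; the calibration is good to about 2 mm. The wrist camera is an equidistant fisheye: a pixel r from the principal point sees the ray r / f radians off the axis. A picture is of the moment at which its call begins: read the wrist's pose just before it. get_calibration takes no time and is no camera call; for the wrist camera it gives the pose at the moment of the call.
- sign_off(): hands the job in; it is judged then, once.
The state is a dict: "clock": time; "joint_pos": joint angles; "qvel": joint speeds; "joint_efforts": joint torques, N m; "ee_pos": TCP position; "eef_rot": TCP orientation; "contact_force": force on the tool from outside, world axes, zero at the start; "moment": the same for the moment, N m; "finger_gap": finger opening in mm; "grasp_force": force on a finger pad.
Only numpy, scipy, OpenCV 4.12 (cv2) and the standard library are available. Lean on these libraries where they do the work, as an engineer would, in place of code of your own. Each camera call takes 0.05 s, during which the arm holds its last target. There are 200 camera calls.

## Task

Put the tall full aluminium bottle away in the steel securing stand: keep it standing on the bench and slide it there by pushing low down, never tipping or lifting it, and press it home between the two spring arms until it has snapped past them and is bedded against the sprung pad, pressing the pad in a little. Feel for the pad and do not force the bottle, so that the stand is not strained; then swing the guard bar fully shut across the front. Leave everything else on the bench where it is.

Things in the scene. Friction and masses are not known exactly. Their poses are not given: they have to be found in the camera images.
- bottle: Tall narrow plain aluminium bottle, full (0.55 to 0.9 kg), standing on the bench, which it slides on with 2 to 5 N: diameter 58 mm, straight wall up to 145 mm, then a shoulder and a black screw cap of 33 mm diameter, 188 mm high in all. Origin at the centre of its underside, z up. It topples easily when pushed much above a quarter of its height.
- stand: Steel bottle stand fixed to the bench. Origin on the bench, mid-mouth; x points into the stand, y left as one looks in, z up. Posts of 14 mm diameter at x 0, y +78 (151 mm high) and y -78 mm (141 mm). From them flat feet, 22 wide and 5 high, run back to a 70 mm high rear beam at x 180 to 192. The floor between is bare bench. Over 20 N between bottle and stand strains it.
- rods (a point): Middle of the rear beam's front face, 40 mm up. From it two rods carry the spring clip on the centre line (y 0), clamped anywhere in a 50 mm range: its setting is not measured, see or feel it. Clip, all 28 to 52 mm high: two sprung arms with white upright rollers (8 mm diameter, 38 mm apart when shut) that yield sideways and shut behind the bottle, leaving room for a finger, and a sprung rubber pad.
- bar_hinge (a point): Axis of the guard bar's hinge on the left post, 150 mm up (the bar's centre line), stand frame x 0, y +78 mm. Hub 22 mm in diameter. The bar is a level round steel bar of 12 mm diameter reaching 184 mm from the hinge axis, its last 22 mm a rubber end of 18 mm diameter.
- pad (a joint): Travel (m) of the clip's rubber pad along the stand's x: 0 free, 0.005 fully in, then hard; 1.5 N per mm. First touched with the bottle's axis at stand x 42 to 92 mm, unknown. The arms are met 42 mm before that; passing them takes 1 to 6 N more than bench friction; then they pull it in, and it takes less than bench friction up to the pad. They and friction then hold it on the pad at 0.0015 to 0.005.
- guard_bar (a joint): Angle (rad) of the guard bar about its upright hinge. 0 shut: it lies along the stand's -y, across the mouth over the right post, against a stop. Grows as it swings out: at angle a it points along (-sin a, -cos a) in the stand frame. Stiff hinge (about 0.05 N m) that stays where it is left.
- amber_bottle: Bystander: amber bottle with black cap, 68 mm diameter, 140 mm high, right of the stand. Origin at the centre of its underside.
- tip_box: Bystander: grey box with clear lid, 84 x 122 x 79 mm, left of the stand. Origin at the centre of its underside.
- beaker: Bystander: glass beaker, 72 mm diameter, 90 mm high, on the left of the bench. Origin at the centre of its underside.
- tube_rack: Bystander: white rack of capped tubes, 90 x 190 mm, 94 mm high, on the right of the bench. Origin at the centre of its underside.
- spray_bottle: Bystander: white trigger spray bottle, 76 mm diameter, 197 mm high, back right. Origin at the centre of its underside.
- jar: Bystander: white screw jar, 60 mm diameter, 75 mm high, on the left of the bench. Origin at the centre of its underside.

How it is judged:
By the outcome, as a careful person would: the job done as asked, in the order asked, and still so for the second after the job is handed in, with the robot touching nothing.
It also fails if it takes over 72 s, if anything falls off the work surface, if the arm or the gripper's body presses on something with over 40 N, if the wrist force passes 120 N, or if a joint passes its speed limit or range.

## Working session

There is one attempt and no reset: what is moved stays moved. The work goes in short steps, Python scripts to look and compute and a tool call to move; the robot and the scene stay as the last step left them, time stands still between calls to the robot, and variables do not carry over. Pictures are saved under pics/ and viewed, at most 10 in all, crops included, and the job is handed in when it is done.

Besides the shell and the picture viewer there is one more tool, called after "Call:" by a JSON object that holds its "api" and its "payload". arm_command: Moves the arm, as the interface text tells. Its arguments: {"type":"object","properties":{"series":{"type":"array"},"force":{"type":"number"}},"required":["series"]}

```bash
ls; mkdir -p pics; cat > h.py <<'E'
from bench import *
import numpy as np, cv2
from scipy.spatial.transform import Rotation as Ro
def cloud(name):
    p,d=get_image(name); c=get_calibration(name)
    v,u=np.mgrid[0:480,0:640]
    x=np.stack([(u-c['cx'])/c['fx']*d,(v-c['cy'])/c['fy']*d,d],-1)
    X=(x-np.array(c['t']))@np.array(c['R'])
    X[d==0]=np.nan
    return p,d,X,c
E
python3 - <<'E'
from h import *
for n in('scene','side'):
    p,d,X,c=cloud(n); np.save(f'{n}X.npy',X); cv2.imwrite(f'pics/{n}.png',p[...,::-1]); print(n,{k:np.round(v,2).tolist() for k,v in c.items()})
print(read_state())
E
```

```text
pics
scene {'fx': 544.21, 'fy': 544.21, 'cx': 327.77, 'cy': 244.45, 'R': [[-0.87, 0.49, -0.0], [0.43, 0.75, -0.5], [-0.25, -0.44, -0.86]], 't': [519.0, -201.48, 1494.64]}
side {'fx': 437.66, 'fy': 437.66, 'cx': 316.65, 'cy': 238.36, 'R': [[0.99, -0.16, 0.0], [-0.12, -0.73, -0.67], [0.11, 0.66, -0.74]], 't': [-580.14, 141.04, 1066.59]}
{'clock': 0.1, 'joint_pos': array([-1.33358135e+00,  1.24429214e-01,  1.65153072e+00,  2.83478963e-06,
        1.36751340e+00, -8.26137359e-02]), 'qvel': array([ 0.00046004,  0.00010462, -0.00279479,  0.00040337,  0.00079969,
        0.00031917]), 'joint_efforts': array([ 2.04740331e-04, -4.18882835e+01, -3.61095822e+01,  7.76101789e-02,
        4.61723981e-02, -6.94399205e-05]), 'ee_pos': array([ 204.18975612, -616.48090401,  213.52085847]), 'eef_rot': array([ 9.87240534e-01,  1.59233301e-01, -7.12326365e-05, -9.37638312e-04]), 'contact_force': array([ 0.35169649,  0.16549893, -0.36795107]), 'moment': array([-0.02378609, -0.08553118, -0.00233502]), 'grasp_force': 0.0, 'finger_gap': 94.8848948089062}
```

View pics/scene.png

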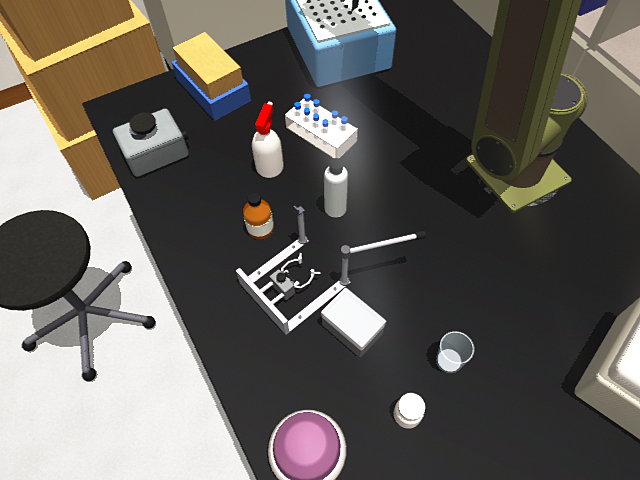

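View pics/side.png

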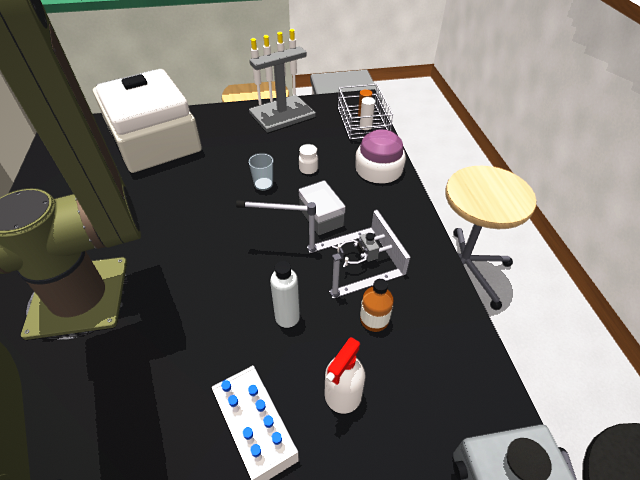

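Both views show the bottle (cap at scene 336,165; side 283,270), the stand with its mouth facing the robot, and the bar swung out from the left post (scene 345,249 to 424,235). I'll enlarge both.

```bash
python3 - <<'E'
import cv2
a=cv2.imread('pics/scene.png')[150:345,230:435]; b=cv2.imread('pics/side.png')[190:340,230:430]
cv2.imwrite('pics/a.png',cv2.resize(a,(615*800//820,585*800//820) if 0 else (615,585),interpolation=cv2.INTER_CUBIC))
cv2.imwrite('pics/b.png',cv2.resize(b,(800,600),interpolation=cv2.INTER_CUBIC))
E
```

```text
(no output)
```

View pics/a.png

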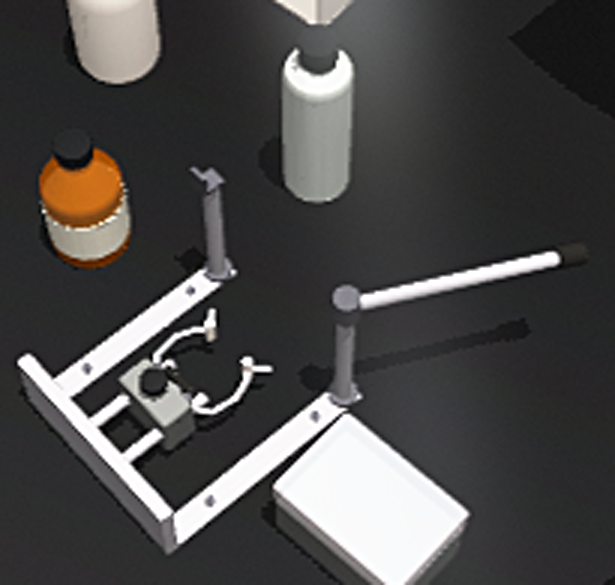

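View pics/b.png

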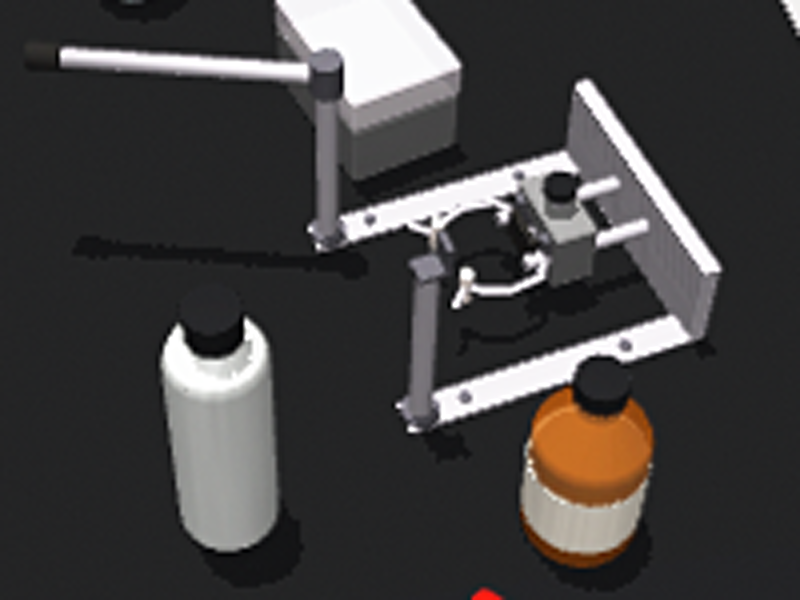

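The crops show, in crop a, the post bases at (343,395) and (218,271), the hub at (346,296), the bar end at (584,250) and the rollers near (210,330) and (247,363). In crop b, the posts are at (328,235) and (420,412), and the roller is at (467,280).

```bash
python3 - <<'E'
from h import *
from scipy.optimize import least_squares
C={n:get_calibration(n) for n in('scene','side')}
def px(n,q): return (230+q[0]/3,150+q[1]/3) if n=='scene' else (230+q[0]/4,190+q[1]/4)
def plane(n,q,z):
    c=C[n];u,v=px(n,q);R=np.array(c['R']);t=np.array(c['t'])
    r=R.T@[(u-c['cx'])/c['fx'],(v-c['cy'])/c['fy'],1]; o=-R.T@t
    return o+r*(z-o[2])/r[2]
P={'postL':((343,393),(328,233),5),'postR':((219,270),(420,410),5),'hub':((346,295),(327,62),158),'topR':((210,178),(428,265),141),
'barend':((582,252),(30,54),150),'beamL':((172,520),(585,85),70),'beamR':((30,360),(715,268),70),'cap':((319,40),(211,300),188),'rolR':((211,328),(466,285),40),'rolL':((247,366),(435,235),40)}
for k,(a,b,z) in P.items():
    print(k,plane('scene',a,z).round(1)[:2],plane('side',b,z).round(1)[:2])
for n in C:
    X=np.load(n+'X.npy'); 
    c0=plane('side',(211,300),188)[:2]
    m=(np.hypot(*(X[...,:2]-c0).transpose(2,0,1))<70)&(X[...,2]>25)&(X[...,2]<135); Q=X[m]
    f=least_squares(lambda p:np.hypot(Q[:,0]-p[0],Q[:,1]-p[1])-29,c0,loss='soft_l1'); print(n,'bottle',f.x.round(1),len(Q),np.abs(f.fun).mean().round(2))
    # pad block
    for nm,(lo,hi) in {'all':(20,60)}.items(): pass
E
```

```text
postL [583.1  57. ] [584.8  55.5]
postR [615.3 -94.9] [617.7 -95.1]
hub [582.2  53.2] [585.9  58.5]
topR [615.3 -97.3] [618.1 -93.9]
barend [408.  104.9] [409.2 103.7]
beamL [762.3 111.3] [765.8 100.5]
beamR [796.8 -60.8] [803.  -66.6]
cap [ 493.4 -140.2] [ 495.3 -137. ]
rolR [655.2 -31.3] [658.2 -31.1]
rolL [646.6  13.2] [647.4  12.5]
scene bottle [ 494.8 -142. ] 573 1.04
side bottle [ 493.8 -140.6] 723 0.63
```

```bash
cat >> h.py <<'E'
import json
O=np.array([600.2,-19.5]); A=0.213
SX=np.array([np.cos(A),np.sin(A)]); SY=np.array([-SX[1],SX[0]])
def w(x,y): return O+x*SX+y*SY
def loc(p): d=np.array(p[:2])-O; return np.array([d@SX,d@SY])
def target(xy,z,psi,th,ydir=-1):
    """tool pointing along yaw psi tilted th(deg) from straight down, tool y horizontal (right if -1)"""
    th=np.radians(th); zz=np.array([np.sin(th)*np.cos(psi),np.sin(th)*np.sin(psi),-np.cos(th)])
    y=ydir*np.array([-np.sin(psi),np.cos(psi),0]); return np.array([*xy,z]),np.stack([np.cross(y,zz),y,zz],1)
def go(*targets):
    s=read_state(); R=Ro.from_quat(s['eef_rot']); p=s['ee_pos']
    print('at',p.round(1),'loc',loc(p).round(1),'t',round(s['clock'],2),'F',s['contact_force'].round(1),'gap',round(s['finger_gap'],1),'q',s['joint_pos'].round(2))
    open('log.jsonl','a').write(json.dumps([s['joint_pos'].tolist(),p.tolist(),list(map(float,s['eef_rot']))])+'\n')
    for P,M in targets:
        print('delta m',(R.inv().apply(P-p)/1000).round(4).tolist(),'turn',(R.inv()*Ro.from_matrix(M)).as_rotvec().round(3).tolist())
E
python3 - <<'E'
from h import *
X=np.load('sideX.npy').reshape(-1,3); 
import itertools
for nm,(x0,x1,y0,y1) in {'area':(250,800,-500,-180)}.items():
    m=(X[:,0]>x0)&(X[:,0]<x1)&(X[:,1]>y0)&(X[:,1]<y1)&(X[:,2]>40)&(X[:,2]<230); Q=X[m]
    g=np.round(Q[:,:2]/40).astype(int)
    for k in sorted(set(map(tuple,g))): 
        s=(g==k).all(1)
        if s.sum()>15: print(np.array(k)*40,s.sum(),Q[s,2].max().round())
b=np.array([494.3,-141]); print(loc(b))
psi=np.radians(59); u=np.array([np.cos(psi),np.sin(psi)])
go(target(b-60*u,150,psi,0),target(b-60*u,150,psi,0,1),target(b-60*u,150,psi,45))
E
```

```text
[ 320 -320] 73 59.0
[ 360 -440] 60 57.0
[ 360 -400] 238 56.0
[ 360 -360] 411 97.0
[ 360 -320] 373 97.0
[ 360 -280] 37 57.0
[ 400 -480] 297 96.0
[ 400 -440] 604 97.0
[ 400 -400] 429 97.0
[ 400 -360] 487 97.0
[ 400 -320] 315 96.0
[ 400 -280] 147 58.0
[ 440 -480] 191 58.0
[ 440 -440] 550 97.0
[ 440 -400] 446 97.0
[ 440 -360] 212 96.0
[ 440 -320] 65 56.0
[ 480 -440] 158 57.0
[ 560 -400] 304 199.0
[ 560 -360] 689 200.0
[ 560 -320] 24 195.0
[ 600 -400] 206 122.0
[ 600 -360] 658 200.0
[ 600 -320] 82 200.0
[ 640 -200] 19 85.0
[ 680 -200] 690 143.0
[ 720 -200] 234 141.0
[ 760 -480] 84 96.0
[ 800 -480] 58 98.0
[-129.19103577  -96.36771387]
at [ 204.2 -616.5  213.5] loc [-513.3 -499.8] t 0.1 F [ 0.4  0.2 -0.4] gap 94.9 q [-1.33  0.12  1.65  0.    1.37 -0.08]
delta m [0.3794, -0.3209, 0.0642] turn [-0.002, -0.001, -0.71]
delta m [0.3794, -0.3209, 0.0642] turn [-0.001, 0.002, 2.432]
delta m [0.3794, -0.3209, 0.0642] turn [0.277, 0.751, -0.673]
```

```bash
python3 - <<'E'
from h import *
go(target((430,-150),230,A,0),target((430,-150),230,A,30),target((430,-150),230,A,50))
E
```

```text
at [ 204.2 -616.5  213.5] loc [-513.3 -499.8] t 0.1 F [ 0.4  0.2 -0.4] gap 94.9 q [-1.33  0.12  1.65  0.    1.37 -0.08]
delta m [0.361, -0.3719, -0.0157] turn [-0.002, -0.0, 0.107]
delta m [0.361, -0.3719, -0.0157] turn [-0.03, 0.523, 0.104]
delta m [0.361, -0.3719, -0.0157] turn [-0.048, 0.872, 0.099]
```

Call:
{"api": "arm_command", "payload": {"series": [{"delta_pos": [0.03,-0.03,-0.0157],"turn": [0,0,0.107],"claw": -0.4},{"delta_pos": [0.06,-0.06,-0.0157],"turn": [0,0,0.107],"claw": -0.4},{"delta_pos": [0.361,-0.372,-0.0157],"turn": [-0.0,0.0,0.107],"claw": -0.4},{"delta_pos": [0.361,-0.372,-0.0157],"turn": [0,0,0.107],"claw": -0.4},{"delta_pos": [0.361,-0.372,-0.0157],"turn": [0,0,0.107],"claw": -0.4},{"delta_pos": [0.361,-0.372,-0.0157],"turn": [0,0,0.107],"claw": -0.4},{"delta_pos": [0.361,-0.372,-0.0157],"turn": [0,0,0.107],"claw": -0.4},{"delta_pos": [0.361,-0.372,-0.0157],"turn": [0,0,0.107],"claw": -0.4}]}}

```text
clock: 0.77
ee_pos: [349.0, -317.5, 229.8]
eef_rot: [0.994, 0.106, -0.0, -0.0]
contact_force: [1.2, 0.3, -0.4]
finger_gap: 66.8
grasp_force: 0.0
```

```bash
python3 - <<'E'
from h import *
go(target((430,-150),230,A,30))
E
```

```text
at [ 349.  -317.5  229.8] loc [-308.5 -238.2] t 0.77 F [ 1.2  0.3 -0.4] gap 66.8 q [-0.85 -0.29  2.02  0.    1.42  0.51]
delta m [0.1145, -0.1467, -0.0001] turn [-0.0, 0.524, -0.001]
```

Call:
{"api": "arm_command", "payload": {"series": [{"delta_pos": [0.1145,-0.147,0],"turn": [0,0.524,0],"claw": -0.4},{"delta_pos": [0.1145,-0.147,0],"turn": [0,0.524,0],"claw": -0.4},{"delta_pos": [0.1145,-0.147,0],"turn": [0,0.524,0],"claw": -0.4},{"delta_pos": [0.1145,-0.147,0],"turn": [0,0.524,0],"claw": -0.4},{"delta_pos": [0.1145,-0.147,0],"turn": [0,0.524,0],"claw": -0.4},{"delta_pos": [0.1145,-0.147,0],"turn": [0,0.524,0],"claw": -0.4}]}}

```text
clock: 1.27
ee_pos: [428.7, -148.5, 228.2]
eef_rot: [0.96, 0.104, 0.257, -0.029]
contact_force: [1.1, -1.0, -0.0]
finger_gap: 66.5
grasp_force: 0.0
```

```bash
python3 - <<'E'
from h import *
go(target((430,-150),230,A,50))
# fit kinematics
from scipy.optimize import least_squares
D=[json.loads(l) for l in open('log.jsonl')]
def fk(q,k):
    a1,d1,L2,a3,d4,d6=k; 
    M=np.eye(4)
    def T(R,t):
        m=np.eye(4); m[:3,:3]=R.as_matrix(); m[:3,3]=t; return m
    E=lambda a,v:Ro.from_euler(a,v)
    for m in (T(E('z',q[0]),[0,0,d1]),T(E('y',q[1]),[a1,0,0]),T(E('y',q[2]),[0,0,L2]),T(E('z',q[3]),[a3,0,d4]),T(E('y',q[4]),[0,0,0]),T(E('z',q[5]),[0,0,0]),T(E('z',0),[0,0,d6])): M=M@m
    return M
def res(k): return np.concatenate([(fk(q,k)[:3,3]-p) for q,p,_ in D])
f=least_squares(res,[0,350,400,0,400,250]); print(f.x.round(1),f.cost)
for q,p,r in D: print((Ro.from_matrix(fk(q,f.x)[:3,:3]).inv()*Ro.from_quat(r)).as_rotvec().round(3))
E
```

```text
at [ 428.7 -148.5  228.2] loc [-194.9  -89.8] t 1.27 F [ 1.1 -1.  -0. ] gap 66.5 q [-0.72 -0.64  2.32  0.45  1.18  0.52]
delta m [0.0017, 0.0017, -0.0011] turn [-0.003, 0.349, 0.001]
[ 209.3 -320.9  394.  -624.5  271.   410.9] 4459.980476121364
[-0.    -0.     1.571]
[-0.    -0.     1.571]
[-0.     0.     1.571]
[-0.     0.     1.571]
```

```bash
cat >> h.py <<'E'
from scipy.optimize import least_squares
def fk(q,k):
    a1,d1,L2,a3,d4,d6,b,bw=k; M=np.eye(4)
    for ax,v,t in (('z',q[0],[0,0,d1]),('y',q[1],[a1,b,0]),('y',q[2],[0,0,L2]),('z',q[3],[a3,0,d4]),('y',q[4],[0,0,0]),('z',q[5]+np.pi/2,[0,bw,0]),('z',0,[0,0,d6])):
        m=np.eye(4); m[:3,:3]=Ro.from_euler(ax,v).as_matrix(); m[:3,3]=t; M=M@m
    return M
def fit():
    D=[json.loads(l) for l in open('log.jsonl')]
    k0=np.array([0,200,450,0,450,300,50,0])
    f=least_squares(lambda k:np.concatenate([*[(fk(q,k)[:3,3]-p) for q,p,_ in D],.003*(k-k0)]),k0)
    e=np.abs(f.fun[:-8]).max(); return f.x,e
lo=np.array([-2.61,-1.02,.03,-1.35,.32,-2.91]);hi=np.array([2.61,2.33,2.71,4.49,2.68,2.91])
def ik(k,P,M,q0):
    def r(q):
        m=fk(q,k); return np.concatenate([(m[:3,3]-P)/10,20*(Ro.from_matrix(m[:3,:3]).inv()*Ro.from_matrix(M)).as_rotvec()])
    f=least_squares(r,np.clip(q0,lo+.01,hi-.01),bounds=(lo,hi)); return f.x,np.sqrt(2*f.cost)
E
python3 - <<'E'
from h import *
k,e=fit(); print(k.round(1),e)
q0=read_state()['joint_pos']; b=np.array([494.3,-141])
for th in (40,45,50,55,60,65):
    q=q0
    for nm,P in (('bottle',loc(b)+[-4,0]),('mid',np.array([-133,0])),('fwd',np.array([-40,0])),('seat',np.array([36,0]))):
        q,er=ik(k,*target(w(*P),24,A,th),q); print(th,nm,q.round(2),round(er,2))
E
```

```text
[ 2.900e+00  2.066e+02  4.496e+02  2.400e+01  6.067e+02  2.922e+02
  5.400e+01 -4.000e-01] 0.06765609796997296
40 bottle [-0.69 -0.25  2.49  0.96  0.66 -0.04] 0.0
40 mid [-0.48 -0.44  2.62  0.86  0.57  0.23] 0.0
40 fwd [-0.32 -0.18  2.43  0.93  0.42  0.27] 0.0
40 seat [-0.23 -0.    2.27  0.91  0.36  0.34] 0.0
45 bottle [-0.73 -0.25  2.52  1.13  0.68 -0.23] 0.0
45 mid [-0.52 -0.46  2.66  1.07  0.57  0.01] 0.0
45 fwd [-0.34 -0.18  2.47  1.22  0.41 -0.04] 0.0
45 seat [-0.25 -0.    2.31  1.27  0.34 -0.02] 0.0
50 bottle [-0.77 -0.23  2.55  1.3   0.72 -0.41] 0.0
50 mid [-0.56 -0.45  2.7   1.28  0.59 -0.22] 0.0
50 fwd [-0.37 -0.17  2.51  1.52  0.44 -0.35] 0.0
50 seat [-0.27  0.    2.35  1.63  0.36 -0.39] 0.0
55 bottle [-0.81 -0.2   2.58  1.45  0.78 -0.58] 0.0
55 mid [-0.61 -0.4   2.71  1.45  0.66 -0.42] 0.63
55 fwd [-0.4  -0.15  2.54  1.78  0.5  -0.62] 0.0
55 seat [-0.29  0.02  2.38  1.92  0.43 -0.69] 0.0
60 bottle [-0.85 -0.15  2.59  1.57  0.86 -0.74] 0.0
60 mid [-0.66 -0.32  2.71  1.61  0.75 -0.62] 1.28
60 fwd [-0.42 -0.11  2.56  1.97  0.59 -0.83] 0.0
60 seat [-0.31  0.05  2.41  2.13  0.53 -0.9 ] 0.0
65 bottle [-0.89 -0.08  2.6   1.68  0.95 -0.88] 0.0
65 mid [-0.72 -0.22  2.71  1.75  0.88 -0.83] 1.65
65 fwd [-0.44 -0.06  2.58  2.12  0.71 -0.99] 0.0
65 seat [-0.32  0.09  2.43  2.27  0.65 -1.06] 0.0
```

```bash
python3 - <<'E'
from h import *
b=np.array([494.3,-141])
H=[]
for n in('side','scene'):
    X=np.load(n+'X.npy').reshape(-1,3); H.append(X[(X[:,0]>300)&(X[:,0]<500)&(X[:,1]>-500)&(X[:,1]<-200)&(X[:,2]>20)&(X[:,2]<110)])
r=np.vstack(H); i=cv2.minAreaRect(r[:,:2].astype(np.float32)); print(i, cv2.boxPoints(i).round())
for psi in (-.3,-.1,.1,A):
  for back in (4,70):
    u=np.array([np.cos(psi),np.sin(psi)]); P,M=target(b-back*u,24,psi,50)
    box=np.array([[x,y,z] for x in np.linspace(-37.5,37.5,16) for y in np.linspace(-90,90,37) for z in np.linspace(-250,-78,44)])@M.T+P
    low=box[box[:,2]<102]; d=min(np.hypot(*(r[:,:2]-p[:2]).T).min() for p in low[::7]); print(psi,back,round(d,1))
go(target(b-75*np.array([np.cos(.0),0]),110,0,50),target(b-75*np.array([np.cos(.0),0]),24,0,50))
k,e=fit(); print(ik(k,*target(b-[75,0],24,0,50),read_state()['joint_pos']))
E
```

```text
((403.6326904296875, -381.3913879394531), (97.17626190185547, 194.40174865722656), 20.44455909729004) [[ 324. -307.]
 [ 392. -489.]
 [ 483. -455.]
 [ 415. -273.]]
-0.3 4 63.7
-0.3 70 96.6
-0.1 4 52.1
-0.1 70 67.9
0.1 4 35.5
0.1 70 39.1
0.213 4 23.9
0.213 70 23.9
at [ 428.7 -148.5  228.2] loc [-194.9  -89.8] t 1.27 F [ 1.1 -1.  -0. ] gap 66.5 q [-0.72 -0.64  2.32  0.45  1.18  0.52]
delta m [-0.0657, -0.0091, 0.0986] turn [-0.141, 0.348, 0.165]
delta m [-0.1087, -0.009, 0.173] turn [-0.141, 0.348, 0.165]
(array([-0.85213025, -0.5032255 ,  2.71      ,  1.13741171,  0.70051332,
       -0.13059096]), np.float64(1.5053100790013372))
```

```bash
python3 - <<'E'
from h import *
b=np.array([494.3,-141]); k,e=fit(); q=read_state()['joint_pos']
P,M=target(b-[4,0],24,0,50)
for s in (110,80,60,40,20,0):
    q,er=ik(k,P-s*M[:,2],M,q); print(s,q.round(2),round(er,2))
go((P-85*M[:,2],M))
E
```

```text
110 [-0.89 -0.8   2.71  0.88  0.87  0.2 ] 1.32
80 [-0.82 -0.69  2.71  0.99  0.74  0.11] 0.58
60 [-0.78 -0.62  2.71  1.08  0.65  0.03] 0.0
40 [-0.74 -0.51  2.68  1.18  0.59 -0.06] 0.0
20 [-0.7  -0.41  2.65  1.29  0.54 -0.17] 0.0
0 [-0.67 -0.32  2.62  1.4   0.5  -0.28] 0.0
at [ 428.7 -148.5  228.2] loc [-194.9  -89.8] t 1.27 F [ 1.1 -1.  -0. ] gap 66.5 q [-0.72 -0.64  2.32  0.45  1.18  0.52]
delta m [-0.0764, -0.0078, 0.1286] turn [-0.141, 0.348, 0.165]
```

```bash
python3 - <<'E'
from h import *
b=np.array([494.3,-141]); P,M=target(b-[4,0],24,0,50)
go((P-62*M[:,2],M))
E
```

```text
at [ 428.7 -148.5  228.2] loc [-194.9  -89.8] t 1.27 F [ 1.1 -1.  -0. ] gap 66.5 q [-0.72 -0.64  2.32  0.45  1.18  0.52]
delta m [-0.0689, -0.004, 0.15] turn [-0.141, 0.348, 0.165]
```

Call:
{"api": "arm_command", "payload": {"series": [{"delta_pos": [-0.015,-0.001,0.03],"turn": [-0.05,0.125,0.06],"claw": -0.56},{"delta_pos": [-0.03,-0.002,0.06],"turn": [-0.1,0.24,0.12],"claw": -0.56},{"delta_pos": [-0.05,-0.003,0.1],"turn": [-0.141,0.348,0.165],"claw": -0.56},{"delta_pos": [-0.069,-0.004,0.15],"turn": [-0.141,0.348,0.165],"claw": -0.56},{"delta_pos": [-0.069,-0.004,0.15],"turn": [-0.141,0.348,0.165],"claw": -0.56},{"delta_pos": [-0.069,-0.004,0.15],"turn": [-0.141,0.348,0.165],"claw": -0.56},{"delta_pos": [-0.069,-0.004,0.15],"turn": [-0.141,0.348,0.165],"claw": -0.56},{"delta_pos": [-0.069,-0.004,0.15],"turn": [-0.141,0.348,0.165],"claw": -0.56}]}}

```text
clock: 1.93
ee_pos: [445.2, -146.3, 68.8]
eef_rot: [0.906, -0.001, 0.424, 0.003]
contact_force: [1.0, -0.8, 0.2]
finger_gap: 74.0
grasp_force: 0.0
```

```bash
python3 - <<'E'
from h import *
b=np.array([494.3,-141]); P,M=target(b-[4,0],24,0,50)
go((P,M))
p,_=get_image('wrist'); cv2.imwrite('pics/w1.png',p[...,::-1])
E
```

```text
at [ 445.2 -146.3   68.8] loc [-178.3  -91.2] t 1.93 F [ 1.  -0.8  0.2] gap 74.0 q [-0.78 -0.59  2.68  1.09  0.65  0.01]
delta m [-0.0055, -0.0057, 0.0633] turn [0.005, -0.003, 0.001]
```

View pics/w1.png

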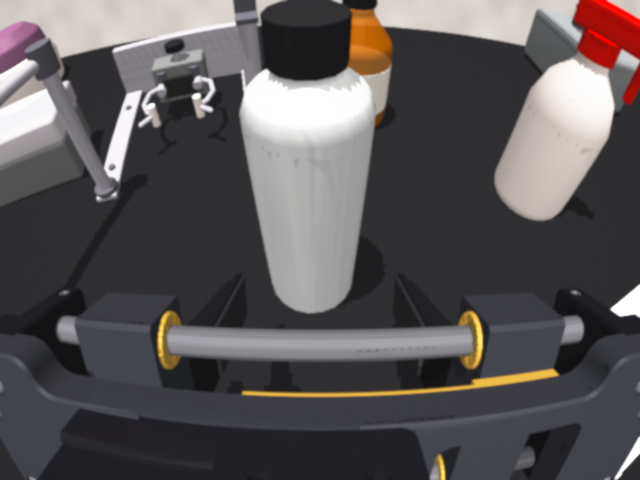

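The wrist view shows the bottle at column 311, nearly centred between the fingertips (243 and 397). The clip and the right post are visible beyond it. I'm sliding in along the tool axis with a 5.7 mm sideways correction.

Call:
{"api": "arm_command", "payload": {"series": [{"delta_pos": [-0.0055,-0.0057,0.0],"turn": [0,0,0],"claw": -0.56},{"delta_pos": [-0.0055,-0.0057,0.01],"turn": [0,0,0],"claw": -0.56},{"delta_pos": [-0.0055,-0.0057,0.025],"turn": [0,0,0],"claw": -0.56},{"delta_pos": [-0.0055,-0.0057,0.04],"turn": [0,0,0],"claw": -0.56},{"delta_pos": [-0.0055,-0.0057,0.053],"turn": [0,0,0],"claw": -0.56},{"delta_pos": [-0.0055,-0.0057,0.06],"turn": [0,0,0],"claw": -0.56},{"delta_pos": [-0.0055,-0.0057,0.06],"turn": [0,0,0],"claw": -0.56}]}}

```text
clock: 2.57
ee_pos: [487.4, -139.1, 23.8]
eef_rot: [0.906, -0.0, 0.423, 0.001]
contact_force: [-0.4, 1.0, 0.1]
finger_gap: 74.0
grasp_force: 0.0
```

```bash
python3 - <<'E'
from h import *
c=get_calibration('wrist'); s=read_state(); R=Ro.from_quat(s['eef_rot'])
print('cam in tool',R.inv().apply(-np.array(c['R']).T@np.array(c['t'])-s['ee_pos']).round(1))
k,e=fit(); q=s['joint_pos']; 
# slide sideways to stand y=0 then yaw to A
b=loc((494.3,-141)); T=[]
for f in (0,.25,.5,.75,1,1.1):
    y=b[1]*(1-f)-(0 if f==0 else 8); psi=A*min(f,1); 
    for th in (50,):
        P,M=target(w(b[0]-5,y),26,psi,th); q,er=ik(k,P,M,q); print(f,q.round(2),round(er,2)); T.append((P,M))
go(*T)
E
```

```text
cam in tool [  73.2    0.7 -169.2]
0 [-0.67 -0.29  2.6   1.42  0.5  -0.3 ] 0.0
0.25 [-0.67 -0.31  2.61  1.39  0.54 -0.3 ] 0.0
0.5 [-0.64 -0.34  2.63  1.36  0.56 -0.29] 0.0
0.75 [-0.62 -0.37  2.65  1.33  0.59 -0.28] 0.0
1 [-0.59 -0.4   2.67  1.3   0.61 -0.26] 0.0
1.1 [-0.56 -0.42  2.68  1.3   0.59 -0.24] 0.0
at [ 487.4 -139.1   23.8] loc [-135.5  -93. ] t 2.57 F [-0.4  1.   0.1] gap 74.0 q [-0.66 -0.29  2.61  1.43  0.5  -0.31]
delta m [0.003, 0.003, 0.0001] turn [0.003, -0.001, 0.0]
delta m [0.0008, -0.0127, -0.0025] turn [0.044, -0.001, -0.034]
delta m [-0.0024, -0.0363, -0.0065] turn [0.084, -0.001, -0.068]
delta m [-0.0057, -0.0598, -0.0105] turn [0.125, -0.001, -0.102]
delta m [-0.009, -0.0833, -0.0144] turn [0.166, -0.001, -0.136]
delta m [-0.0103, -0.0928, -0.016] turn [0.166, -0.001, -0.136]
```

```bash
python3 - <<'E'
from h import *
b=loc((494.3,-141))
go(*[target(w(b[0]-5,y),26,A,50) for y in (b[1],b[1]+50,0,8)])
E
```

```text
at [ 487.4 -139.1   23.8] loc [-135.5  -93. ] t 2.57 F [-0.4  1.   0.1] gap 74.0 q [-0.66 -0.29  2.61  1.43  0.5  -0.31]
delta m [0.003, 0.003, 0.0001] turn [0.166, -0.001, -0.136]
delta m [-0.0038, -0.0459, -0.0081] turn [0.166, -0.001, -0.136]
delta m [-0.01, -0.0912, -0.0158] turn [0.166, -0.001, -0.136]
delta m [-0.0111, -0.099, -0.0171] turn [0.166, -0.001, -0.136]
```

Call:
{"api": "arm_command", "payload": {"series": [{"delta_pos": [0.002,0.002,0.0],"turn": [0.083,0,-0.068],"claw": -0.56},{"delta_pos": [0.003,0.003,0.0],"turn": [0.166,-0.001,-0.136],"claw": -0.56},{"delta_pos": [0.0025,-0.001,-0.0005],"turn": [0.166,-0.001,-0.136],"claw": -0.56},{"delta_pos": [0.002,-0.004,-0.001],"turn": [0.166,-0.001,-0.136],"claw": -0.56},{"delta_pos": [0.0015,-0.008,-0.0017],"turn": [0.166,-0.001,-0.136],"claw": -0.56},{"delta_pos": [0.0008,-0.013,-0.0026],"turn": [0.166,-0.001,-0.136],"claw": -0.56},{"delta_pos": [0,-0.019,-0.0036],"turn": [0.166,-0.001,-0.136],"claw": -0.56},{"delta_pos": [-0.001,-0.026,-0.0048],"turn": [0.166,-0.001,-0.136],"claw": -0.56}]}}

```text
clock: 3.23
ee_pos: [482.2, -112.7, 26.1]
eef_rot: [0.901, 0.095, 0.421, -0.044]
contact_force: [0.8, -4.1, 2.4]
finger_gap: 74.0
grasp_force: 2.0
```

```bash
python3 - <<'E'
from h import *
go(*[target(w(-134,y),26,A,50) for y in (0,8)])
E
```

```text
at [ 482.2 -112.7   26.1] loc [-135.1  -66.1] t 3.23 F [ 0.8 -4.1  2.4] gap 74.0 q [-0.72 -0.27  2.58  1.31  0.69 -0.38]
delta m [0.0006, -0.0661, 0.0007] turn [0.003, -0.001, -0.001]
delta m [0.0005, -0.0741, 0.0007] turn [0.003, -0.001, -0.001]
```

Call:
{"api": "arm_command", "payload": {"series": [{"delta_pos": [0.0005,-0.007,0],"turn": [0,0,0],"claw": -0.56},{"delta_pos": [0.0005,-0.014,0],"turn": [0,0,0],"claw": -0.56},{"delta_pos": [0.0005,-0.022,0],"turn": [0,0,0],"claw": -0.56},{"delta_pos": [0.0005,-0.03,0],"turn": [0,0,0],"claw": -0.56},{"delta_pos": [0.0005,-0.038,0],"turn": [0,0,0],"claw": -0.56},{"delta_pos": [0.0005,-0.046,0],"turn": [0,0,0],"claw": -0.56},{"delta_pos": [0.0005,-0.053,0],"turn": [0,0,0],"claw": -0.56},{"delta_pos": [0.0005,-0.059,0],"turn": [0,0,0],"claw": -0.56}]}}

```text
clock: 3.9
ee_pos: [469.7, -54.4, 25.7]
eef_rot: [0.901, 0.096, 0.42, -0.045]
contact_force: [1.1, -4.1, 3.1]
finger_gap: 74.2
grasp_force: 2.0
```

```bash
python3 - <<'E'
from h import *
go(*[target(w(-134,y),26,A,50) for y in (0,8)])
for n in ('side','scene'):
    p,d,X,c=cloud(n); cv2.imwrite(f'pics/{n}2.png',p[...,::-1])
    c0=w(-129,-8)
    Q=X[(np.hypot(X[...,0]-c0[0],X[...,1]-c0[1])<60)&(X[...,2]>100)&(X[...,2]<142)]
    f=least_squares(lambda p:np.hypot(Q[:,0]-p[0],Q[:,1]-p[1])-29,c0,loss='soft_l1'); print(n,'bottle',f.x.round(1),loc(f.x).round(1),len(Q),np.abs(f.fun).mean().round(2))
E
```

```text
at [469.7 -54.4  25.7] loc [-134.9   -6.6] t 3.9 F [ 1.1 -4.1  3.1] gap 74.2 q [-0.58 -0.4   2.67  1.3   0.6  -0.26]
delta m [0.0008, -0.0066, 0.0005] turn [0.001, 0.0, -0.001]
delta m [0.0008, -0.0146, 0.0005] turn [0.001, 0.0, -0.001]
side bottle [486.3 -61.5] [-120.2  -17. ] 310 2.04
scene bottle [487.  -60.8] [-119.4  -16.5] 272 5.8
```

Call:
{"api": "arm_command", "payload": {"series": [{"delta_pos": [0.0005,-0.006,0],"turn": [0,0,0],"claw": -0.56},{"delta_pos": [0.0005,-0.012,0],"turn": [0,0,0],"claw": -0.56},{"delta_pos": [0.0005,-0.0155,0],"turn": [0,0,0],"claw": -0.56},{"delta_pos": [0.0005,-0.0155,0],"turn": [0,0,0],"claw": -0.56}]}}

```text
clock: 4.33
ee_pos: [466.2, -38.7, 25.4]
eef_rot: [0.901, 0.096, 0.42, -0.046]
contact_force: [-0.4, -1.2, -1.6]
finger_gap: 74.0
grasp_force: 0.7
```

```bash
python3 - <<'E'
from h import *
go(target(w(-170,0),60,A,50))
s=np.hstack
ims=[]
for n in ('side','scene'):
    p,d,X,c=cloud(n); q=np.array(c['R'])@[*w(-125,0),60]+c['t']; u,v=int(q[0]/q[2]*c['fx']+c['cx']),int(q[1]/q[2]*c['fy']+c['cy'])
    print(n,u,v); ims.append(cv2.resize(p[max(v-80,0):v+70,u-65:u+65,::-1],(400,460)))
    c0=w(-125,-3)
    Q=X[(np.hypot(X[...,0]-c0[0],X[...,1]-c0[1])<45)&(X[...,2]>100)&(X[...,2]<142)]
    f=least_squares(lambda p:np.hypot(Q[:,0]-p[0],Q[:,1]-p[1])-29,c0,loss='cauchy',f_scale=1); print(n,'bottle',loc(f.x).round(1),len(Q),np.abs(f.fun).mean().round(2))
cv2.imwrite('pics/c.png',s(ims))
E
```

```text
at [466.2 -38.7  25.4] loc [-135.1    9.5] t 4.33 F [-0.4 -1.2 -1.6] gap 74.0 q [-0.54 -0.44  2.69  1.29  0.58 -0.22]
delta m [0.004, 0.0095, -0.049] turn [-0.001, 0.001, -0.001]
side 274 270
side bottle [-116.5   -2.2] 293 0.68
scene 360 219
scene bottle [-115.6   -3.7] 233 0.98
```

View pics/c.png

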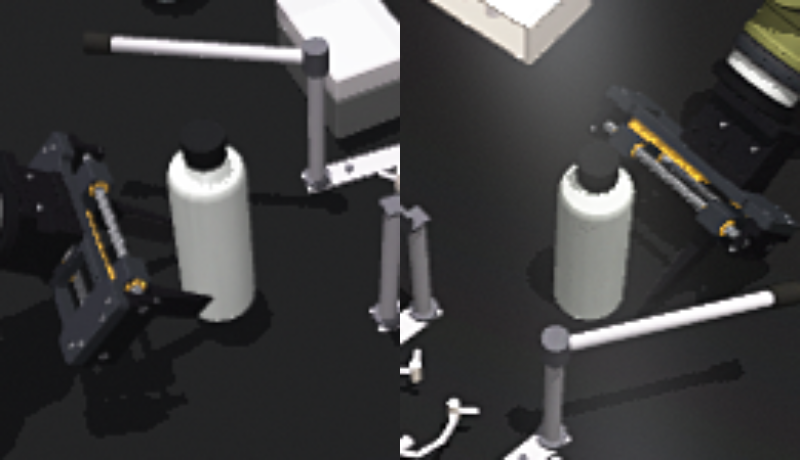

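Both crops show the bottle upright on the bench, just clear of the fingertips and in line with the mouth, at about stand (-116, -2). Next I back off, narrow the fingers into a V and line up behind it.

```bash
python3 - <<'E'
from h import *
k,e=fit(); s=read_state(); q=s['joint_pos']
for x,z,th in ((-165,70,50),(-160,50,48),(-156,23,45),(-156,23,40),(-140,23,45),(-100,23,50),(-60,23,60),(-20,22,65),(36,22,65)):
    q,er=ik(k,*target(w(x,-2),z,A,th),q); print(x,z,th,q.round(2),round(er,2))
go(target(w(-138,-2),26,A,50),target(w(-170,-2),64,A,50),target(w(-168,-2),64,A,45))
E
```

```text
-165 70 50 [-0.66 -0.67  2.71  1.01  0.77  0.04] 0.58
-160 50 48 [-0.62 -0.6   2.71  1.04  0.7   0.01] 0.09
-156 23 45 [-0.58 -0.49  2.69  1.06  0.62 -0.02] 0.0
-156 23 40 [-0.53 -0.48  2.64  0.86  0.61  0.19] 0.0
-140 23 45 [-0.54 -0.43  2.65  1.09  0.58 -0.03] 0.0
-100 23 50 [-0.49 -0.29  2.6   1.41  0.52 -0.32] 0.0
-60 23 60 [-0.46 -0.11  2.57  1.94  0.62 -0.83] 0.0
-20 22 65 [-0.41  0.04  2.5   2.18  0.7  -1.03] 0.0
36 22 65 [-0.32  0.14  2.39  2.28  0.65 -1.07] 0.0
at [466.6 -39.2  25.8] loc [-134.7    9. ] t 4.43 F [-0.4  0.3 -0.1] gap 74.2 q [-0.54 -0.44  2.69  1.29  0.58 -0.22]
delta m [-0.002, 0.011, -0.0026] turn [-0.001, 0.001, -0.001]
delta m [0.0065, 0.0109, -0.0516] turn [-0.001, 0.001, -0.001]
delta m [0.0078, 0.0109, -0.05] turn [-0.001, -0.087, -0.001]
```

Call:
{"api": "arm_command", "payload": {"series": [{"delta_pos": [-0.001,0.006,-0.001],"turn": [0,0,0],"claw": -0.56},{"delta_pos": [-0.002,0.011,-0.003],"turn": [0,0,0],"claw": -0.56},{"delta_pos": [0.002,0.011,-0.025],"turn": [0,-0.03,0],"claw": -0.56},{"delta_pos": [0.0078,0.011,-0.05],"turn": [0,-0.087,0],"claw": 0.62},{"delta_pos": [0.0078,0.011,-0.05],"turn": [0,-0.12,0],"claw": 0.62},{"delta_pos": [0.0078,0.011,-0.05],"turn": [0,-0.14,0],"claw": 0.62},{"delta_pos": [0.0078,0.011,-0.05],"turn": [0,-0.14,0],"claw": 0.62},{"delta_pos": [0.0078,0.011,-0.05],"turn": [0,-0.14,0],"claw": 0.62}]}}

```text
clock: 5.1
ee_pos: [436.9, -58.2, 64.7]
eef_rot: [0.928, 0.098, 0.356, -0.038]
contact_force: [-0.2, 0.7, 0.7]
finger_gap: 46.2
grasp_force: 0.0
```

```bash
python3 - <<'E'
from h import *
go(target(w(-157,-2.5),23,A,42),target(w(-140,-2.5),23,A,43))
E
```

```text
at [436.9 -58.2  64.7] loc [-167.7   -3.3] t 5.1 F [-0.2  0.7  0.7] gap 46.2 q [-0.59 -0.66  2.67  0.79  0.74  0.28]
delta m [-0.0199, -0.0008, 0.0382] turn [0.001, 0.0, -0.002]
delta m [-0.0073, -0.0008, 0.0496] turn [0.001, 0.018, -0.002]
```

Call:
{"api": "arm_command", "payload": {"series": [{"delta_pos": [0,-0.0008,0],"turn": [0,0,0],"claw": 0.62},{"delta_pos": [0,-0.0008,0],"turn": [0,0,0],"claw": 0.62},{"delta_pos": [0,-0.0008,0],"turn": [0,0,0],"claw": 0.62},{"delta_pos": [-0.01,-0.0008,0.019],"turn": [0,0,0],"claw": 0.62},{"delta_pos": [-0.02,-0.0008,0.038],"turn": [0,0,0],"claw": 0.62},{"delta_pos": [-0.02,-0.0008,0.038],"turn": [0,0,0],"claw": 0.62}]}}

```text
clock: 5.6
ee_pos: [444.0, -52.8, 17.3]
eef_rot: [0.93, 0.098, 0.352, -0.041]
contact_force: [-0.7, 0.4, -0.5]
finger_gap: 18.1
grasp_force: 0.0
```

```bash
python3 - <<'E'
from h import *
go(target(w(-140,-2),23,A,44),target(w(-120,-1),23,A,48),target(w(-100,0),23,A,52))
E
```

```text
at [444.  -52.8  17.3] loc [-159.7    0.5] t 5.6 F [-0.7  0.4 -0.5] gap 18.1 q [-0.56 -0.48  2.67  0.94  0.61  0.11]
delta m [0.0185, 0.0025, 0.0088] turn [-0.005, 0.043, -0.006]
delta m [0.0335, 0.0014, 0.022] turn [-0.005, 0.113, -0.006]
delta m [0.0484, 0.0004, 0.0353] turn [-0.005, 0.183, -0.006]
```

Call:
{"api": "arm_command", "payload": {"series": [{"delta_pos": [0.008,0.0025,0.0],"turn": [-0.005,0.02,-0.006],"claw": 0.62},{"delta_pos": [0.013,0.0025,0.004],"turn": [-0.005,0.03,-0.006],"claw": 0.62},{"delta_pos": [0.0185,0.0025,0.009],"turn": [-0.005,0.043,-0.006],"claw": 0.62},{"delta_pos": [0.022,0.002,0.012],"turn": [-0.005,0.06,-0.006],"claw": 0.62},{"delta_pos": [0.026,0.002,0.0155],"turn": [-0.005,0.08,-0.006],"claw": 0.62},{"delta_pos": [0.0335,0.0014,0.022],"turn": [-0.005,0.113,-0.006],"claw": 0.62},{"delta_pos": [0.041,0.001,0.0285],"turn": [-0.005,0.148,-0.006],"claw": 0.62},{"delta_pos": [0.0484,0.0004,0.0353],"turn": [-0.005,0.183,-0.006],"claw": 0.62}]}}

```text
clock: 6.27
ee_pos: [505.2, -42.5, 29.0]
eef_rot: [0.891, 0.096, 0.44, -0.044]
contact_force: [-2.0, -0.3, 0.6]
finger_gap: 17.9
grasp_force: 1.4
```

```bash
python3 - <<'E'
from h import *
go(target(w(-80,0),23,A,56),target(w(-60,0),23,A,60),target(w(-44,0),23,A,64))
for n in ('side','scene'):
    p,d,X,c=cloud(n); c0=w(-66,0)
    Q=X[(np.hypot(X[...,0]-c0[0],X[...,1]-c0[1])<45)&(X[...,2]>100)&(X[...,2]<142)]
    f=least_squares(lambda p:np.hypot(Q[:,0]-p[0],Q[:,1]-p[1])-29,c0,loss='cauchy',f_scale=1); print(n,'bottle',loc(f.x).round(1),len(Q),np.abs(f.fun).mean().round(2))
E
```

```text
at [505.2 -42.5  29. ] loc [-97.8  -2.4] t 6.27 F [-2.  -0.3  0.6] gap 17.9 q [-0.5  -0.3   2.62  1.51  0.54 -0.41]
delta m [0.006, -0.0024, 0.0177] turn [0.005, 0.06, 0.005]
delta m [0.0182, -0.0024, 0.0336] turn [0.005, 0.13, 0.005]
delta m [0.0279, -0.0025, 0.0463] turn [0.005, 0.2, 0.006]
side bottle [-63.8  -1.7] 296 0.78
scene bottle [-60.6  -3. ] 222 0.86
```

Call:
{"api": "arm_command", "payload": {"series": [{"delta_pos": [-0.001,-0.0005,0.006],"turn": [0.005,0.02,0.005],"claw": 0.62},{"delta_pos": [0.002,-0.001,0.012],"turn": [0.005,0.04,0.005],"claw": 0.62},{"delta_pos": [0.006,-0.0015,0.0177],"turn": [0.005,0.06,0.005],"claw": 0.62},{"delta_pos": [0.01,-0.002,0.023],"turn": [0.005,0.083,0.005],"claw": 0.62},{"delta_pos": [0.014,-0.0022,0.028],"turn": [0.005,0.106,0.005],"claw": 0.62},{"delta_pos": [0.018,-0.0024,0.0336],"turn": [0.005,0.13,0.005],"claw": 0.62},{"delta_pos": [0.023,-0.0024,0.04],"turn": [0.005,0.165,0.005],"claw": 0.62},{"delta_pos": [0.028,-0.0025,0.0463],"turn": [0.005,0.2,0.005],"claw": 0.62}]}}

```text
clock: 7.03
ee_pos: [557.2, -28.7, 23.3]
eef_rot: [0.843, 0.091, 0.527, -0.057]
contact_force: [-2.2, -0.7, -1.5]
finger_gap: 18.3
grasp_force: 1.4
```

```bash
python3 - <<'E'
from h import *
go(target(w(-30,0),23,A,65),target(w(-18,0),23,A,65),target(w(-5,0),23,A,65))
for n in ('side','scene'):
    p,d,X,c=cloud(n); c0=w(-10,0)
    Q=X[(np.hypot(X[...,0]-c0[0],X[...,1]-c0[1])<45)&(X[...,2]>90)&(X[...,2]<142)]
    f=least_squares(lambda p:np.hypot(Q[:,0]-p[0],Q[:,1]-p[1])-29,c0,loss='cauchy',f_scale=1); print(n,'bottle',loc(f.x).round(1),len(Q),np.abs(f.fun).mean().round(2))
p,_=get_image('wrist'); cv2.imwrite('pics/w2.png',p[...,::-1])
E
```

```text
at [557.2 -28.7  23.3] loc [-43.9   0.1] t 7.03 F [-2.2 -0.7 -1.5] gap 18.3 q [-0.45 -0.03  2.55  2.1   0.69 -0.98]
delta m [0.0058, 0.0001, 0.0127] turn [-0.001, 0.018, 0.001]
delta m [0.0111, 0.0001, 0.0235] turn [-0.001, 0.018, 0.001]
delta m [0.0168, 0.0001, 0.0351] turn [-0.001, 0.018, 0.001]
side bottle [-12.6   0.9] 358 0.79
scene bottle [-10.4  -0.9] 269 0.78
```

View pics/w2.png

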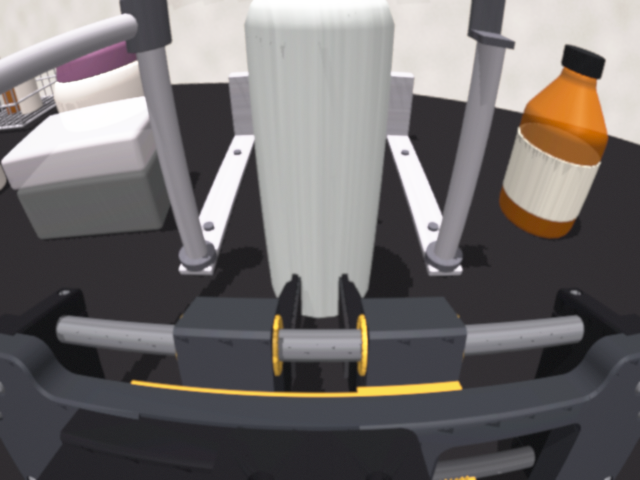

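The wrist view shows the bottle at column 320, midway between the post bases (197 and 444), so it is aligned. I push on to the arms while tilting a little more, so the gripper body stays clear of the posts.

```bash
python3 - <<'E'
from h import *
k,e=fit(); q=read_state()['joint_pos']
for x in (-20,0,20,40,50):
    q,er=ik(k,*target(w(x,0),22,A,69),q); print(x,q.round(2),round(er,2))
go(target(w(-30,0),22.5,A,67),target(w(-18,0),22,A,69),target(w(-12,0),22,A,69))
E
```

```text
-20 [-0.42  0.09  2.51  2.27  0.8  -1.13] 0.0
0 [-0.38  0.12  2.47  2.3   0.78 -1.14] 0.0
20 [-0.35  0.15  2.43  2.34  0.77 -1.15] 0.0
40 [-0.32  0.19  2.39  2.37  0.75 -1.16] 0.0
50 [-0.31  0.2   2.37  2.38  0.74 -1.16] 0.0
at [557.2 -28.6  22.9] loc [-44.    0.2] t 7.18 F [ 0.6 -0.6  0.4] gap 17.9 q [-0.45 -0.03  2.55  2.1   0.69 -0.98]
delta m [0.0058, 0.0002, 0.0127] turn [-0.002, 0.055, -0.0]
delta m [0.0107, 0.0002, 0.0237] turn [-0.002, 0.09, -0.0]
delta m [0.0133, 0.0002, 0.0291] turn [-0.002, 0.09, -0.0]
```

Call:
{"api": "arm_command", "payload": {"series": [{"delta_pos": [0.002,0,0.004],"turn": [0,0.02,0],"claw": 0.62},{"delta_pos": [0.004,0,0.0085],"turn": [0,0.04,0],"claw": 0.62},{"delta_pos": [0.0058,0,0.0127],"turn": [-0.002,0.055,0],"claw": 0.62},{"delta_pos": [0.0075,0,0.0165],"turn": [-0.002,0.07,0],"claw": 0.62},{"delta_pos": [0.009,0,0.02],"turn": [-0.002,0.09,0],"claw": 0.62},{"delta_pos": [0.0107,0,0.0237],"turn": [-0.002,0.09,0],"claw": 0.62},{"delta_pos": [0.0133,0,0.0291],"turn": [-0.002,0.09,0],"claw": 0.62}]}}

```text
clock: 7.77
ee_pos: [588.4, -22.1, 22.4]
eef_rot: [0.819, 0.087, 0.564, -0.06]
contact_force: [-3.2, 0.4, 0.3]
finger_gap: 18.2
grasp_force: 1.7
```

```bash
python3 - <<'E'
from h import *
go(target(w(-4,0),22,A,69),target(w(4,0),22,A,69))
s=read_state(); print('fx',s['contact_force'][:2]@SX)
E
```

```text
at [588.4 -22.1  22.4] loc [-12.   -0.1] t 7.77 F [-3.2  0.4  0.3] gap 18.2 q [-0.4   0.1   2.5   2.28  0.79 -1.14]
delta m [0.0025, -0.0001, 0.0076] turn [0.001, -0.001, -0.0]
delta m [0.0054, -0.0001, 0.0151] turn [0.001, -0.001, -0.0]
fx -3.01347459510321
```

Call:
{"api": "arm_command", "payload": {"series": [{"delta_pos": [0.0007,0,0.0019],"turn": [0,0,0],"claw": 0.62},{"delta_pos": [0.0014,0,0.0038],"turn": [0,0,0],"claw": 0.62},{"delta_pos": [0.0021,0,0.0057],"turn": [0,0,0],"claw": 0.62},{"delta_pos": [0.0028,0,0.0076],"turn": [0,0,0],"claw": 0.62},{"delta_pos": [0.0035,0,0.0095],"turn": [0,0,0],"claw": 0.62},{"delta_pos": [0.0042,0,0.0113],"turn": [0,0,0],"claw": 0.62},{"delta_pos": [0.0049,0,0.0132],"turn": [0,0,0],"claw": 0.62},{"delta_pos": [0.0056,0,0.0151],"turn": [0,0,0],"claw": 0.62}]}}

```text
clock: 8.43
ee_pos: [604.2, -18.7, 22.1]
eef_rot: [0.819, 0.087, 0.564, -0.06]
contact_force: [-11.5, -3.3, 6.9]
finger_gap: 18.3
grasp_force: 5.6
```

Call:
{"api": "arm_command", "payload": {"series": [{"delta_pos": [0.0007,0,0.0019],"turn": [0,0,0],"claw": 0.62},{"delta_pos": [0.0014,0,0.0038],"turn": [0,0,0],"claw": 0.62},{"delta_pos": [0.0021,0,0.0057],"turn": [0,0,0],"claw": 0.62}]}}

```text
clock: 8.68
ee_pos: [610.2, -17.5, 22.0]
eef_rot: [0.819, 0.087, 0.564, -0.06]
contact_force: [-9.0, -2.3, 5.0]
finger_gap: 18.2
grasp_force: 4.4
```

```bash
python3 - <<'E'
from h import *
go(target(w(20,0),22,A,69))
s=read_state(); print('fx',s['contact_force'][:2]@SX)
for n in ('side','scene'):
    p,d,X,c=cloud(n); c0=w(40,0)
    Q=X[(np.hypot(X[...,0]-c0[0],X[...,1]-c0[1])<45)&(X[...,2]>90)&(X[...,2]<142)]
    f=least_squares(lambda p:np.hypot(Q[:,0]-p[0],Q[:,1]-p[1])-29,c0,loss='cauchy',f_scale=1); print(n,'bottle',loc(f.x).round(1),len(Q),np.abs(f.fun).mean().round(2))
E
```

```text
at [610.2 -17.5  22. ] loc [10.2 -0.1] t 8.68 F [-9.  -2.3  5. ] gap 18.2 q [-0.37  0.14  2.45  2.33  0.78 -1.15]
delta m [0.0035, -0.0001, 0.0091] turn [0.002, -0.002, -0.0]
fx -9.261530609261614
side bottle [39.1  0.5] 337 0.79
scene bottle [40.6 -1.1] 277 0.69
```

Call:
{"api": "arm_command", "payload": {"series": [{"delta_pos": [0.0005,0,0.0014],"turn": [0,0,0],"claw": 0.62},{"delta_pos": [0.001,0,0.0028],"turn": [0,0,0],"claw": 0.62},{"delta_pos": [0.0015,0,0.0042],"turn": [0,0,0],"claw": 0.62},{"delta_pos": [0.002,0,0.0056],"turn": [0,0,0],"claw": 0.62}]}}

```text
clock: 9.12
ee_pos: [616.1, -16.2, 22.0]
eef_rot: [0.819, 0.087, 0.564, -0.06]
contact_force: [-8.3, -1.9, 6.3]
finger_gap: 18.0
grasp_force: 4.7
```

Call:
{"api": "arm_command", "payload": {"series": [{"delta_pos": [0.0005,0,0.0014],"turn": [0,0,0],"claw": 0.62},{"delta_pos": [0.001,0,0.0028],"turn": [0,0,0],"claw": 0.62},{"delta_pos": [0.0015,0,0.0042],"turn": [0,0,0],"claw": 0.62},{"delta_pos": [0.002,0,0.0056],"turn": [0,0,0],"claw": 0.62}]}}

```text
clock: 9.45
ee_pos: [622.2, -15.0, 22.0]
eef_rot: [0.819, 0.087, 0.564, -0.06]
contact_force: [-7.3, -1.6, 3.8]
finger_gap: 18.2
grasp_force: 3.3
```

```bash
python3 - <<'E'
from h import *
go()
s=read_state(); print('fx',s['contact_force'][:2]@SX)
for n in ('side','scene'):
    p,d,X,c=cloud(n); c0=w(52,0)
    for a,b in ((60,100),(100,142)):
        Q=X[(np.hypot(X[...,0]-c0[0],X[...,1]-c0[1])<45)&(X[...,2]>a)&(X[...,2]<b)]
        f=least_squares(lambda p:np.hypot(Q[:,0]-p[0],Q[:,1]-p[1])-29,c0,loss='cauchy',f_scale=1); print(n,'bottle',loc(f.x).round(1),len(Q),np.abs(f.fun).mean().round(2))
E
```

```text
at [622.2 -15.   22. ] loc [22.4 -0.3] t 9.45 F [-7.3 -1.6  3.8] gap 18.2 q [-0.35  0.16  2.43  2.35  0.77 -1.16]
fx -7.444610541449862
side bottle [51.4  0.4] 186 0.68
side bottle [51.6  0.4] 289 0.77
scene bottle [52.8 -1.1] 197 0.77
scene bottle [52.8 -1.1] 228 0.7
```

Call:
{"api": "arm_command", "payload": {"series": [{"delta_pos": [0.0005,0,0.0014],"turn": [0,0,0],"claw": 0.62},{"delta_pos": [0.001,0,0.0028],"turn": [0,0,0],"claw": 0.62},{"delta_pos": [0.0015,0,0.0042],"turn": [0,0,0],"claw": 0.62},{"delta_pos": [0.002,0,0.0056],"turn": [0,0,0],"claw": 0.62}]}}

```text
clock: 9.88
ee_pos: [628.0, -13.8, 21.9]
eef_rot: [0.819, 0.087, 0.564, -0.06]
contact_force: [-7.4, -1.2, 5.4]
finger_gap: 18.4
grasp_force: 3.4
```

Call:
{"api": "arm_command", "payload": {"series": [{"delta_pos": [0.0005,0,0.0014],"turn": [0,0,0],"claw": 0.62},{"delta_pos": [0.001,0,0.0028],"turn": [0,0,0],"claw": 0.62}]}}

```text
clock: 10.05
ee_pos: [631.0, -13.1, 21.8]
eef_rot: [0.819, 0.087, 0.564, -0.06]
contact_force: [-5.2, -0.3, 3.0]
finger_gap: 18.3
grasp_force: 2.9
```

Call:
{"api": "arm_command", "payload": {"series": [{"delta_pos": [0.0004,0,0.0009],"turn": [0,0,0],"claw": 0.62},{"delta_pos": [0.0007,0,0.0019],"turn": [0,0,0],"claw": 0.62}]}}

```text
clock: 10.22
ee_pos: [633.0, -12.7, 21.7]
eef_rot: [0.819, 0.087, 0.564, -0.059]
contact_force: [-3.2, -0.5, 3.4]
finger_gap: 18.1
grasp_force: 2.1
```

Call:
{"api": "arm_command", "payload": {"series": [{"delta_pos": [0.0004,0,0.0009],"turn": [0,0,0],"claw": 0.62},{"delta_pos": [0.0007,0,0.0019],"turn": [0,0,0],"claw": 0.62}]}}

```text
clock: 10.38
ee_pos: [634.9, -12.4, 21.4]
eef_rot: [0.819, 0.087, 0.564, -0.059]
contact_force: [-2.9, -1.3, 1.3]
finger_gap: 18.2
grasp_force: 1.6
```

Call:
{"api": "arm_command", "payload": {"series": [{"delta_pos": [0.0004,0,0.0009],"turn": [0,0,0],"claw": 0.62},{"delta_pos": [0.0007,0,0.0019],"turn": [0,0,0],"claw": 0.62}]}}

```text
clock: 10.55
ee_pos: [636.8, -11.9, 21.2]
eef_rot: [0.819, 0.087, 0.564, -0.059]
contact_force: [-2.6, -0.6, 1.6]
finger_gap: 17.8
grasp_force: 1.6
```

Call:
{"api": "arm_command", "payload": {"series": [{"delta_pos": [0.0004,0,0.0009],"turn": [0,0,0],"claw": 0.62}]}}

```text
clock: 10.63
ee_pos: [637.7, -11.7, 21.2]
eef_rot: [0.819, 0.087, 0.564, -0.059]
contact_force: [-2.7, -1.6, 2.0]
finger_gap: 18.1
grasp_force: 1.7
```

Call:
{"api": "arm_command", "payload": {"series": [{"delta_pos": [0.0004,0,0.0009],"turn": [0,0,0],"claw": 0.62}]}}

```text
clock: 10.72
ee_pos: [638.6, -11.5, 21.2]
eef_rot: [0.819, 0.087, 0.564, -0.059]
contact_force: [-3.4, -1.0, 2.7]
finger_gap: 18.5
grasp_force: 1.6
```

Call:
{"api": "arm_command", "payload": {"series": [{"delta_pos": [0.0004,0,0.0009],"turn": [0,0,0],"claw": 0.62}]}}

```text
clock: 10.8
ee_pos: [639.5, -11.3, 21.2]
eef_rot: [0.819, 0.087, 0.564, -0.059]
contact_force: [-2.3, -0.6, 1.2]
finger_gap: 18.0
grasp_force: 1.6
```

Call:
{"api": "arm_command", "payload": {"series": [{"delta_pos": [0.0004,0,0.0009],"turn": [0,0,0],"claw": 0.62}]}}

```text
clock: 10.88
ee_pos: [640.4, -11.0, 21.3]
eef_rot: [0.819, 0.087, 0.564, -0.059]
contact_force: [-2.2, -0.4, 2.0]
finger_gap: 18.1
grasp_force: 1.5
```

```bash
python3 - <<'E'
from h import *
go()
s=read_state(); print('fx',s['contact_force'][:2]@SX)
ims=[]
for n in ('side','scene'):
    p,d,X,c=cloud(n); c0=w(70,0)
    q=np.array(c['R'])@[*w(80,0),60]+c['t']; u,v=int(q[0]/q[2]*c['fx']+c['cx']),int(q[1]/q[2]*c['fy']+c['cy']); ims.append(cv2.resize(p[v-70:v+60,u-65:u+65,::-1],(400,400),interpolation=cv2.INTER_CUBIC))
    Q=X[(np.hypot(X[...,0]-c0[0],X[...,1]-c0[1])<45)&(X[...,2]>90)&(X[...,2]<142)]
    f=least_squares(lambda p:np.hypot(Q[:,0]-p[0],Q[:,1]-p[1])-29,c0,loss='cauchy',f_scale=1); print(n,'bottle',loc(f.x).round(1),len(Q),np.abs(f.fun).mean().round(2))
cv2.imwrite('pics/d.png',np.hstack(ims))
E
```

```text
at [640.4 -11.   21.3] loc [41.1 -0.2] t 10.88 F [-2.2 -0.4  2. ] gap 18.1 q [-0.32  0.19  2.39  2.37  0.75 -1.16]
fx -2.200078233351711
side bottle [70.5  0.4] 359 0.8
scene bottle [71.5 -1.3] 276 0.75
```

View pics/d.png

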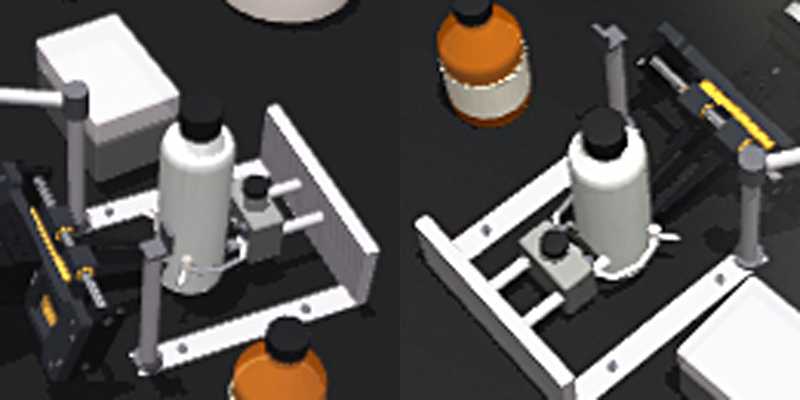

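The bottle is upright past its widest point between the rollers, and the force is down to about 2 N with no pad contact yet. I continue in small steps.

Call:
{"api": "arm_command", "payload": {"series": [{"delta_pos": [0.0004,0,0.0009],"turn": [0,0,0],"claw": 0.62}]}}

```text
clock: 11.07
ee_pos: [641.3, -10.8, 21.3]
eef_rot: [0.819, 0.087, 0.564, -0.059]
contact_force: [-1.6, -0.0, 1.3]
finger_gap: 18.2
grasp_force: 1.3
```

Call:
{"api": "arm_command", "payload": {"series": [{"delta_pos": [0.0004,0,0.0009],"turn": [0,0,0],"claw": 0.62}]}}

```text
clock: 11.15
ee_pos: [642.2, -10.6, 21.3]
eef_rot: [0.819, 0.087, 0.564, -0.059]
contact_force: [-3.0, -0.3, 0.3]
finger_gap: 18.1
grasp_force: 1.7
```

Call:
{"api": "arm_command", "payload": {"series": [{"delta_pos": [0.0004,0,0.0009],"turn": [0,0,0],"claw": 0.62}]}}

```text
clock: 11.23
ee_pos: [643.1, -10.4, 21.2]
eef_rot: [0.819, 0.087, 0.564, -0.059]
contact_force: [-4.9, -0.1, 1.8]
finger_gap: 18.2
grasp_force: 2.3
```

Call:
{"api": "arm_command", "payload": {"series": [{"delta_pos": [0.0004,0,0.0009],"turn": [0,0,0],"claw": 0.62}]}}

```text
clock: 11.32
ee_pos: [644.0, -10.2, 21.3]
eef_rot: [0.819, 0.087, 0.564, -0.059]
contact_force: [-4.9, -1.5, 2.3]
finger_gap: 17.9
grasp_force: 2.8
```

Call:
{"api": "arm_command", "payload": {"series": [{"delta_pos": [0.0004,0,0.0009],"turn": [0,0,0],"claw": 0.62},{"delta_pos": [0.0004,0,0.0009],"turn": [0,0,0],"claw": 0.62}]}}

```text
clock: 11.48
ee_pos: [644.9, -10.1, 21.2]
eef_rot: [0.819, 0.087, 0.563, -0.059]
contact_force: [-5.0, -0.5, 2.0]
finger_gap: 18.1
grasp_force: 2.8
```

```bash
python3 - <<'E'
from h import *
go()
E
```

```text
at [644.9 -10.1  21.2] loc [45.7 -0.2] t 11.48 F [-5.  -0.5  2. ] gap 18.1 q [-0.32  0.2   2.38  2.38  0.75 -1.17]
```

The pad was felt: from 641.7 mm on, the force rose from about 1.6 N to 5 N, which is roughly 3 mm of press. I'm retreating straight back now.

```bash
python3 - <<'E'
from h import *
k,e=fit(); q=read_state()['joint_pos']
T=[target(w(x,0),z,A,th) for x,z,th in ((30,27,69),(-60,50,60),(-80,120,45),(-80,200,20))]
for t in T:
    q,er=ik(k,*t,q); print(q.round(2),round(er,2))
go(*T)
E
```

```text
[-0.34  0.15  2.42  2.34  0.75 -1.14] 0.0
[-0.46 -0.21  2.58  1.82  0.59 -0.68] 0.0
[-0.41 -0.49  2.49  0.8   0.61  0.4 ] 0.0
[-0.26 -0.38  2.16  0.18  1.05  1.03] 0.0
at [644.9 -10.1  21.2] loc [45.7 -0.2] t 11.48 F [-5.  -0.5  2. ] gap 18.1 q [-0.32  0.2   2.38  2.38  0.75 -1.17]
delta m [-0.0002, -0.0002, -0.0167] turn [0.002, -0.0, 0.0]
delta m [-0.011, -0.0, -0.109] turn [0.002, -0.157, -0.0]
delta m [0.0472, 0.0001, -0.1527] turn [0.002, -0.419, -0.0]
delta m [0.1219, 0.0001, -0.1814] turn [0.002, -0.856, -0.001]
```

Call:
{"api": "arm_command", "payload": {"series": [{"delta_pos": [0,0,-0.006],"turn": [0,0,0],"claw": 0.62},{"delta_pos": [0,0,-0.017],"turn": [0,0,0],"claw": 0.62},{"delta_pos": [-0.004,0,-0.045],"turn": [0,-0.04,0],"claw": 0.62},{"delta_pos": [-0.008,0,-0.08],"turn": [0,-0.1,0],"claw": 1},{"delta_pos": [-0.011,0,-0.109],"turn": [0,-0.157,0],"claw": 1},{"delta_pos": [0.01,0,-0.125],"turn": [0,-0.26,0],"claw": 1},{"delta_pos": [0.03,0,-0.14],"turn": [0,-0.34,0],"claw": 1},{"delta_pos": [0.0472,0,-0.1527],"turn": [0,-0.419,0],"claw": 1}]}}

```text
clock: 12.15
ee_pos: [535.1, -23.0, 84.1]
eef_rot: [0.885, 0.105, 0.449, -0.067]
contact_force: [0.9, -0.3, 0.5]
finger_gap: 0.5
grasp_force: 0.0
```

```bash
python3 - <<'E'
from h import *
for n in ('side','scene'):
    p,d,X,c=cloud(n); c0=w(74,0)
    Q=X[(np.hypot(X[...,0]-c0[0],X[...,1]-c0[1])<45)&(X[...,2]>90)&(X[...,2]<142)]
    f=least_squares(lambda p:np.hypot(Q[:,0]-p[0],Q[:,1]-p[1])-29,c0,loss='cauchy',f_scale=1); print(n,'bottle',loc(f.x).round(1),len(Q),np.abs(f.fun).mean().round(2))
k,e=fit(); q=read_state()['joint_pos']
T=[target(w(x,y),z,A,th) for x,y,z,th in ((-90,0,220,0),(-99,172,220,0),(-99,172,138,0))]
for t in T:
    q,er=ik(k,*t,q); print(q.round(2),round(er,2))
go(*T)
E
```

```text
side bottle [74.9  0.5] 349 0.78
scene bottle [75.7 -1.2] 268 0.67
[-0.18 -0.19  1.94  0.    1.38  1.18] 0.0
[ 0.16 -0.26  2.    0.    1.4   1.51] 0.0
[ 0.16 -0.19  2.09  0.    1.24  1.51] 0.0
at [538.5 -23.9  88.8] loc [-61.2   8.7] t 12.25 F [-0.4 -0.4 -0.8] gap 0.5 q [-0.44 -0.36  2.55  1.35  0.57 -0.17]
delta m [0.09, 0.0053, -0.0999] turn [-0.034, -0.95, 0.025]
delta m [0.0859, -0.1669, -0.1004] turn [-0.034, -0.95, 0.025]
delta m [0.0191, -0.1654, -0.0527] turn [-0.034, -0.95, 0.025]
```

Call:
{"api": "arm_command", "payload": {"series": [{"delta_pos": [0.02,0,-0.03],"turn": [-0.004,-0.11,0.003],"claw": 1},{"delta_pos": [0.04,0.001,-0.05],"turn": [-0.008,-0.23,0.006],"claw": 1},{"delta_pos": [0.06,0.002,-0.07],"turn": [-0.012,-0.35,0.009],"claw": 1},{"delta_pos": [0.08,0.003,-0.09],"turn": [-0.017,-0.47,0.012],"claw": 1},{"delta_pos": [0.09,0.005,-0.1],"turn": [-0.02,-0.59,0.016],"claw": 1},{"delta_pos": [0.09,0.005,-0.1],"turn": [-0.025,-0.71,0.02],"claw": 1},{"delta_pos": [0.09,0.005,-0.1],"turn": [-0.03,-0.83,0.022],"claw": 1},{"delta_pos": [0.09,0.005,-0.1],"turn": [-0.034,-0.95,0.025],"claw": 1}]}}

```text
clock: 12.92
ee_pos: [511.9, -37.1, 217.4]
eef_rot: [0.987, 0.112, 0.112, -0.023]
contact_force: [-0.3, 1.0, -0.4]
finger_gap: 0.5
grasp_force: 0.0
```

```bash
python3 - <<'E'
from h import *
# bar line from side/scene clouds at z~150
for n in ('side','scene'):
    p,d,X,c=cloud(n); L=np.stack([(X[...,:2]-O)@SX,(X[...,:2]-O)@SY],-1)
    m=(X[...,2]>140)&(X[...,2]<162)&(L[...,0]>-175)&(L[...,0]<-20)&(L[...,1]>80)&(L[...,1]<200); Q=L[m]
    if len(Q)>20:
        v=cv2.fitLine(Q.astype(np.float32),cv2.DIST_HUBER,0,.01,.01).ravel(); print(n,len(Q),v.round(3),Q.min(0).round(),Q.max(0).round())
go(*[target(w(x,y),z,A,0) for x,y,z in ((-99,172,220),(-99,172,138))])
E
```

```text
side 136 [   0.897   -0.442 -137.819  143.927] [-166.   85.] [-20. 166.]
scene 399 [  0.884  -0.467 -90.8   127.816] [-163.   86.] [-20. 168.]
at [513.4 -35.8 214.9] loc [-88.2   2.4] t 13.02 F [0.2 0.1 0.3] gap 0.6 q [-0.24 -0.32  2.08  0.13  1.2   1.06]
delta m [-0.0072, -0.1698, -0.0029] turn [-0.025, -0.228, 0.016]
delta m [-0.0257, -0.1679, 0.0769] turn [-0.025, -0.228, 0.016]
```

Call:
{"api": "arm_command", "payload": {"series": [{"delta_pos": [-0.001,-0.03,-0.005],"turn": [-0.01,-0.1,0.007],"claw": 1},{"delta_pos": [-0.003,-0.07,-0.005],"turn": [-0.025,-0.228,0.016],"claw": 1},{"delta_pos": [-0.0072,-0.17,-0.003],"turn": [-0.025,-0.228,0.016],"claw": 1},{"delta_pos": [-0.0072,-0.17,-0.003],"turn": [-0.025,-0.228,0.016],"claw": 1},{"delta_pos": [-0.0072,-0.17,-0.003],"turn": [-0.025,-0.228,0.016],"claw": 1},{"delta_pos": [-0.0072,-0.17,-0.003],"turn": [-0.025,-0.228,0.016],"claw": 1},{"delta_pos": [-0.0072,-0.17,-0.003],"turn": [-0.025,-0.228,0.016],"claw": 1}]}}

```text
clock: 13.6
ee_pos: [463.9, 127.1, 217.6]
eef_rot: [0.994, 0.105, -0.001, 0.001]
contact_force: [0.7, 0.7, 0.3]
finger_gap: 0.5
grasp_force: 0.0
```

```bash
python3 - <<'E'
from h import *
go(target(w(-99,172),138,A,0))
# path in local frame: contact with finger centre offset 17 from bar axis (fixed orientation), radius 130
for a in np.radians([117,105,90,75,60,45,30,15,5,0]):
    x,y=np.array([0,78])+130*np.array([-np.sin(a),-np.cos(a)])-17*np.array([np.cos(a),-np.sin(a)])
    print(round(np.degrees(a)),'d from (-99,172):',round((x+99)/1000,4),round(-(y-172)/1000,4))
E
```

```text
at [463.9 127.1 217.6] loc [-102.2  172.1] t 13.6 F [0.7 0.7 0.3] gap 0.5 q [ 0.16 -0.26  2.01 -0.    1.39  1.52]
delta m [0.0033, 0.0, 0.0796] turn [0.001, 0.001, -0.002]
117 d from (-99,172): -0.0091 0.0198
105 d from (-99,172): -0.0222 0.0439
90 d from (-99,172): -0.031 0.077
75 d from (-99,172): -0.031 0.1112
60 d from (-99,172): -0.0221 0.1443
45 d from (-99,172): -0.0049 0.1739
30 d from (-99,172): 0.0193 0.1981
15 d from (-99,172): 0.0489 0.2152
5 d from (-99,172): 0.0707 0.222
0 d from (-99,172): 0.082 0.224
```

Call:
{"api": "arm_command", "payload": {"series": [{"delta_pos": [0.0033,0,0.03],"turn": [0,0,0],"claw": 1},{"delta_pos": [0.0033,0,0.06],"turn": [0,0,0],"claw": 1},{"delta_pos": [0.0033,0,0.08],"turn": [0,0,0],"claw": 1},{"delta_pos": [0.0033,0,0.08],"turn": [0,0,0],"claw": 1},{"delta_pos": [0.0033,0,0.08],"turn": [0,0,0],"claw": 1}]}}

```text
clock: 14.02
ee_pos: [467.6, 125.4, 138.0]
eef_rot: [0.995, 0.102, -0.001, 0.001]
contact_force: [-0.4, 1.1, 0.7]
finger_gap: 0.2
grasp_force: 0.0
```

Call:
{"api": "arm_command", "payload": {"series": [{"delta_pos": [-0.005,0.01,0],"turn": [0,0,0],"claw": 1},{"delta_pos": [-0.009,0.02,0],"turn": [0,0,0],"claw": 1},{"delta_pos": [-0.016,0.032,0],"turn": [0,0,0],"claw": 1},{"delta_pos": [-0.022,0.044,0],"turn": [0,0,0],"claw": 1},{"delta_pos": [-0.027,0.06,0],"turn": [0,0,0],"claw": 1},{"delta_pos": [-0.031,0.077,0],"turn": [0,0,0],"claw": 1},{"delta_pos": [-0.032,0.094,0],"turn": [0,0,0],"claw": 1},{"delta_pos": [-0.031,0.111,0],"turn": [0,0,0],"claw": 1}]}}

```text
clock: 14.68
ee_pos: [461.9, 10.0, 142.3]
eef_rot: [0.995, 0.103, 0.003, 0.002]
contact_force: [0.1, 0.5, -0.2]
finger_gap: 0.5
grasp_force: 0.3
```

```bash
python3 - <<'E'
from h import *
T=[]
for a in np.radians([60,45,30,15,8,3]):
    x,y=np.array([0,78])+130*np.array([-np.sin(a),-np.cos(a)])-17*np.array([np.cos(a),-np.sin(a)])
    T.append(target(w(x,y),138,A,0))
go(*T)
E
```

```text
at [461.9  10.  142.3] loc [-129.    58.1] t 14.68 F [ 0.1  0.5 -0.2] gap 0.5 q [-0.09 -0.26  2.13 -0.    1.26  1.27]
delta m [0.0081, 0.0303, 0.0045] turn [0.005, -0.005, -0.007]
delta m [0.0254, 0.0598, 0.0047] turn [0.005, -0.005, -0.007]
delta m [0.0498, 0.0838, 0.0049] turn [0.005, -0.005, -0.007]
delta m [0.0796, 0.1006, 0.0051] turn [0.005, -0.005, -0.007]
delta m [0.0948, 0.1057, 0.0052] turn [0.005, -0.005, -0.007]
delta m [0.1059, 0.1082, 0.0053] turn [0.005, -0.005, -0.007]
```

Call:
{"api": "arm_command", "payload": {"series": [{"delta_pos": [0.003,0.015,0.005],"turn": [0,0,0],"claw": 1},{"delta_pos": [0.008,0.03,0.005],"turn": [0,0,0],"claw": 1},{"delta_pos": [0.016,0.045,0.005],"turn": [0,0,0],"claw": 1},{"delta_pos": [0.0254,0.06,0.005],"turn": [0,0,0],"claw": 1},{"delta_pos": [0.037,0.073,0.005],"turn": [0,0,0],"claw": 1},{"delta_pos": [0.05,0.084,0.005],"turn": [0,0,0],"claw": 1},{"delta_pos": [0.064,0.093,0.005],"turn": [0,0,0],"claw": 1},{"delta_pos": [0.0796,0.1006,0.005],"turn": [0,0,0],"claw": 1}]}}

```text
clock: 15.35
ee_pos: [560.6, -72.5, 137.5]
eef_rot: [0.995, 0.102, 0.002, 0.002]
contact_force: [0.1, 1.0, 0.3]
finger_gap: 0.5
grasp_force: 0.3
```

```bash
python3 - <<'E'
from h import *
go(*[target(w(x,-52),138,A,0) for x in (-30,-24,-20,-16)])
p,_=get_image('scene'); cv2.imwrite('pics/e.png',cv2.resize(p[150:345,230:435,::-1],(615,585)))
E
```

```text
at [560.6 -72.5 137.5] loc [-49.9 -43.4] t 15.35 F [0.1 1.  0.3] gap 0.5 q [-0.22 -0.    1.92 -0.    1.22  1.14]
delta m [0.02, 0.0084, -0.0004] turn [0.005, -0.003, -0.008]
delta m [0.026, 0.0084, -0.0004] turn [0.005, -0.003, -0.008]
delta m [0.03, 0.0084, -0.0004] turn [0.005, -0.003, -0.008]
delta m [0.034, 0.0083, -0.0003] turn [0.005, -0.003, -0.008]
```

View pics/e.png

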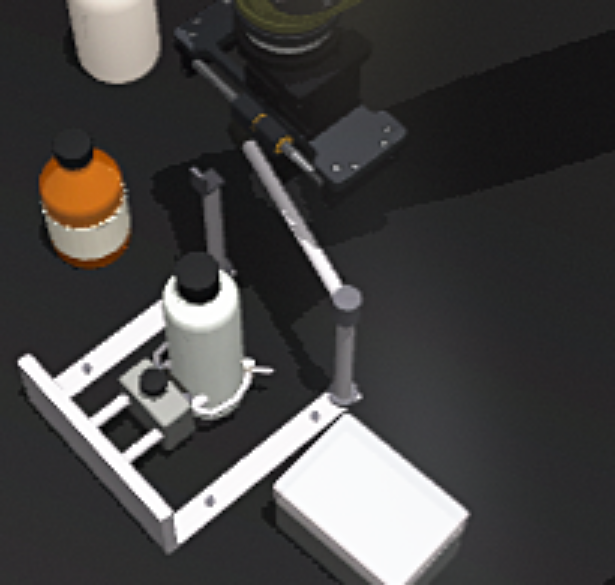

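The bar (crop 345,300 to 250,145) is almost across the mouth, and the bottle is seated. I ease it to the stop, watching the force.

Call:
{"api": "arm_command", "payload": {"series": [{"delta_pos": [0.01,0.005,0],"turn": [0,0,0],"claw": 1},{"delta_pos": [0.02,0.0084,0],"turn": [0,0,0],"claw": 1},{"delta_pos": [0.026,0.0084,0],"turn": [0,0,0],"claw": 1},{"delta_pos": [0.03,0.0084,0],"turn": [0,0,0],"claw": 1}]}}

```text
clock: 15.73
ee_pos: [591.4, -72.8, 136.1]
eef_rot: [0.995, 0.103, 0.001, 0.002]
contact_force: [-0.8, 0.1, -0.5]
finger_gap: 0.5
grasp_force: 0.2
```

Call:
{"api": "arm_command", "payload": {"series": [{"delta_pos": [0.001,0,0],"turn": [0,0,0],"claw": 1},{"delta_pos": [0.002,0,0],"turn": [0,0,0],"claw": 1}]}}

```text
clock: 15.9
ee_pos: [592.6, -71.9, 135.5]
eef_rot: [0.995, 0.103, 0.0, 0.002]
contact_force: [1.5, -0.2, -0.4]
finger_gap: 0.4
grasp_force: 0.2
```

Call:
{"api": "arm_command", "payload": {"series": [{"delta_pos": [0.001,0,0],"turn": [0,0,0],"claw": 1},{"delta_pos": [0.002,0,0],"turn": [0,0,0],"claw": 1}]}}

```text
clock: 16.07
ee_pos: [594.4, -71.5, 135.5]
eef_rot: [0.995, 0.103, 0.0, 0.002]
contact_force: [-2.7, -1.1, 0.4]
finger_gap: 0.8
grasp_force: 1.4
```

Call:
{"api": "arm_command", "payload": {"series": [{"delta_pos": [0.0007,0,0],"turn": [0,0,0],"claw": 1},{"delta_pos": [0.0007,0,0],"turn": [0,0,0],"claw": 1}]}}

```text
clock: 16.23
ee_pos: [594.4, -71.6, 135.4]
eef_rot: [0.995, 0.103, -0.001, 0.002]
contact_force: [-4.9, -0.6, 2.7]
finger_gap: 0.2
grasp_force: 2.3
```

The tool no longer advances and the force has climbed to 5 N, so the bar is on its stop. I'm backing away and up.

Call:
{"api": "arm_command", "payload": {"series": [{"delta_pos": [-0.008,0,0],"turn": [0,0,0],"claw": 1},{"delta_pos": [-0.03,0,0],"turn": [0,0,0],"claw": 1},{"delta_pos": [-0.065,0,-0.01],"turn": [0,0,0],"claw": 1},{"delta_pos": [-0.1,0,-0.04],"turn": [0,0,0],"claw": 1},{"delta_pos": [-0.12,0,-0.08],"turn": [0,0,0],"claw": 1},{"delta_pos": [-0.12,0,-0.1],"turn": [0,0,0],"claw": 1},{"delta_pos": [-0.12,0,-0.1],"turn": [0,0,0],"claw": 1}]}}

```text
clock: 16.82
ee_pos: [479.8, -97.0, 243.0]
eef_rot: [0.995, 0.102, 0.007, 0.004]
contact_force: [0.6, -0.1, 0.5]
finger_gap: 0.6
grasp_force: 0.0
```

```bash
python3 - <<'E'
from h import *
go(); ims=[]
for n in ('side','scene'):
    p,d,X,c=cloud(n); c0=w(75,0)
    q=np.array(c['R'])@[*w(60,0),60]+c['t']; u,v=int(q[0]/q[2]*c['fx']+c['cx']),int(q[1]/q[2]*c['fy']+c['cy']); ims.append(cv2.resize(p[v-75:v+75,u-75:u+75,::-1],(400,400),interpolation=cv2.INTER_CUBIC))
    Q=X[(np.hypot(X[...,0]-c0[0],X[...,1]-c0[1])<45)&(X[...,2]>90)&(X[...,2]<142)]
    f=least_squares(lambda p:np.hypot(Q[:,0]-p[0],Q[:,1]-p[1])-29,c0,loss='cauchy',f_scale=1); print(n,'bottle',loc(f.x).round(1),len(Q))
cv2.imwrite('pics/f.png',np.hstack(ims))
E
```

```text
at [479.8 -97.  243. ] loc [-134.   -50.3] t 16.82 F [ 0.6 -0.1  0.5] gap 0.6 q [-0.31 -0.27  1.97 -0.    1.42  1.06]
side bottle [74.9  0.4] 353
scene bottle [75.7 -1.3] 265
```

View pics/f.png

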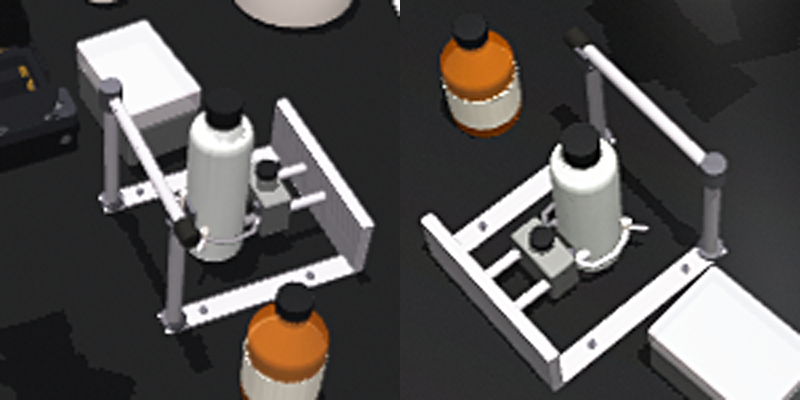

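The bar lies over the right post, the bottle is bedded at stand x 75 and the arm is clear, so I'm handing in.

```bash
python3 -c "
from bench import *
print(sign_off())"
```

```text
the job is handed in; nothing more can be done
None
```

I slid the bottle upright into the stand, where it snapped past the arms and pressed the pad in about 3 mm (estimated by feel). The bar is shut on its stop, I touched nothing else on the bench, and the job is handed in at about 17 s.

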